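Take the shoe-care stack apart and lay it out

ROBOT

A 7-joint arm with a two-finger parallel gripper is mounted at the origin on the work surface. World frame = base frame: x ahead of the robot, y to its left, z up, the work surface at z = 0. Lengths are in m, angles in rad, forces in N, time in s.
With the tool pointing down it reaches from about 0.35 to 0.9 m from the base axis. Payload 8.1 kg.
Tool frame: the origin (TCP) lies where the fingers leave the gripper's body, on its centre line; the fingertips stand 66 mm ahead of it and the grasp point (between the pads) lies 47 mm ahead of it (grip_point_offset is the distance from the TCP to the grasp point, in m); z points along the fingers, x is the direction in which the jaws open and shut, and the axes are right-handed (so a half turn about z gives the same grasp; the last joint's range is limited). The gripper opens to 92 mm and grips with 3 to 60 N. Pads are 19 mm wide; open, the fingers measure 130 mm over their backs; the gripper's body (75 mm by 190 mm) begins 47 mm behind the grasp point.
Start: joints at [1.075, 0.434, 0.025, 1.573, -0.012, 1.134, -0.075], TCP at [0.239, -0.577, 0.292] pointing down, gripper open.
Joint ranges: [-2.62, 2.62], [-0.44, 2.09], [-1.27, 1.32], [0.08, 2.57], [-1.32, 4.46], [0.12, 2], [-2.74, 2.74]. Speed limits (rad/s): [2.22, 2.22, 3.01, 3.01, 3.14, 3.14, 3.14].

INTERFACE

Orientations are given as [roll, pitch, yaw] about the fixed x, y, z axes, in that order (R = Rz(yaw) Ry(pitch) Rx(roll)).
In Python, from station import * gives the robot as it stands.
- The arm moves only by the tool move_arm, never from a script. Its argument "increments" is a list of rows, each an object of numbers: "x", "y", "z": the shift along the tool's x, y, z in m; "twist": the turn about the tool's z in rad; "jaw": the opening, from 0 (shut) to 1 (fully open). A call has 1 to 12 rows; each row is the pose to reach, as a shift and turn from the pose commanded when the call began, along the tool's axes at that moment; what a row does not reach only later rows make up. A row lasts 1/8 s, in which the tool goes at most 62.5 mm and 10.7 degrees, less where a joint would pass 70% of its speed; a pose out of reach is approached as far as the arm can. A call with a gripper value outside its range is refused whole. The fingers move at their own pace and stop on an object; the grip force is fixed at half the most. Time passes only in rows, so rows that repeat a pose let the fingers close. It gives the time, the measured TCP pose, the force and the opening at its end, in the units of the state.
- state(): the state, without advancing time (a new reading comes with each control period).
- capture(name): name is "side" or "top"; returns (picture, depth): 480x640x3 uint8, red, green, blue; 480x640 float32, m along the optical axis (not along the pixel's ray), 0 where there is no reading.
- camera_params(name): a dict with "camera_matrix" (3x3 intrinsics, pixels), "extrinsics" (4x4, takes a point from camera to world coordinates). Camera axes: x right, y up, looking along -z (the intrinsics and any distortion apply to the point x, -y, -z); pixel columns grow to the right and rows downward; lengths in m; the calibration is good to about 2 mm. A picture is of the moment at which its call begins. camera_params takes no time and is no camera call.
- job_done(): hands the job in, once; it reports no verdict.
The state is a dict: "t": time; "qpos": joint angles; "joint_vel": joint speeds; "joint_torque": joint torques, N m; "tool_pos": TCP position; "eef_rot": TCP orientation; "ft_force": force on the tool from outside, world axes, zero at the start; "moment": the same for the moment, N m; "opening": finger opening in m.
Only numpy, scipy, OpenCV 4.12 (cv2) and the standard library are available. Lean on these libraries where they do the work, as an engineer would, in place of code of your own. Each camera call takes 0.05 s, during which the arm holds its last target. There are 200 camera calls.

TASK

Take the shoe-care stack on the hall dresser apart, layer by layer: first lay the brush, bristles down, lengthwise in the long green tray; then put both small jars, and only after them the two big tins, each in the middle of the felt coaster that has the colour of its lid. Never tip a jar or tin over, leave each layer standing where it is until its turn comes, and let go of everything at the end.

Things in the scene. Friction and masses are not known exactly. Their poses are not given: they have to be found in the camera images.
- brush: shoe brush, 112 x 34 x 36 mm tall (long axis x, width y): pale wooden back, 34 mm wide, in the upper 18 mm; dark stiff bristles, 108 x 27 mm, in the lower 18 mm. 90 g or so. Starts bristles down, lying like a bridge on the lids of the two small jars, underside 66 mm above the table; each end rests on the inner half of a jar. Origin: centre of its underside (bristle tips), z up out of the wooden back.
- white_jar: small round shoe-cream jar, 44 mm in diameter and 32 mm tall: grey below, white lid (the upper 16 mm, as wide as the rest). 80 g or so. Starts on top of one or the other of the two big tins, underside 34 mm above the table. Origin: centre of its underside, z up its axis. Belongs on the white coaster.
- blue_jar: small round shoe-cream jar, 44 mm in diameter and 32 mm tall: grey below, blue lid (the upper 16 mm, as wide as the rest). 80 g or so. Starts on top of one or the other of the two big tins, underside 34 mm above the table. Origin: centre of its underside, z up its axis. Belongs on the blue coaster.
- black_tin: big flat round polish tin, 62 mm in diameter and 28 mm tall: bare metal below, black lid (the upper 12 mm, as wide as the tin). 110 g or so. Starts on a fixed grey mat (210 x 90 mm, 6 mm thick, not listed) under one of the small jars. The centres of the two tins are about 108 mm apart along the mat. Origin: centre of its underside, z up its axis. Belongs on the black coaster.
- brown_tin: big flat round polish tin, 62 mm in diameter and 28 mm tall: bare metal below, brown lid (the upper 12 mm, as wide as the tin). 110 g or so. Starts on a fixed grey mat (210 x 90 mm, 6 mm thick, not listed) under one of the small jars. The centres of the two tins are about 108 mm apart along the mat. Origin: centre of its underside, z up its axis. Belongs on the brown coaster.
- brush_tray: fixed long shallow green tray, 152 x 74 mm outside (long axis x, width y), 14 mm tall, walls and floor 6 mm thick, so 140 x 62 mm inside, inner floor 6 mm above the table. Origin: centre of its underside.
- white_pad: fixed flat round coaster, 86 mm in diameter and 6 mm thick, wooden edge and white felt top. Its place among the four coasters varies. Origin: centre of its underside (on the table).
- blue_pad: fixed flat round coaster, 86 mm in diameter and 6 mm thick, wooden edge and blue felt top. Its place among the four coasters varies. Origin: centre of its underside (on the table).
- black_pad: fixed flat round coaster, 86 mm in diameter and 6 mm thick, wooden edge and black felt top. Its place among the four coasters varies. Origin: centre of its underside (on the table).
- brown_pad: fixed flat round coaster, 86 mm in diameter and 6 mm thick, wooden edge and brown felt top. Its place among the four coasters varies. Origin: centre of its underside (on the table).
Mind the look-alikes: they are no part of the job. What is shaped like the black_tin but orange is not meant.

How it is judged:
On the way, in this order (a step that is already met when the one before it is completed fails the run):
1. the brush lies bristles down in the green tray, with jars and tins still where they started (within 40 mm) (horizontal distance between brush and brush_tray below 0.02 m and z of brush in the frame of brush_tray below 0.011 m and angle between the x axis of brush and the x axis of brush_tray, either way round below 0.35 rad and angle between brush's own z axis and vertical below 0.1 rad and linear speed of brush below 0.02 m/s and distance of each of white_jar, blue_jar, black_tin, brown_tin from where it was at the start of the episode below 0.04 m), for 0.2 s.
2. both small jars stand on the coasters of their colours, with the big tins still where they started (within 40 mm) (horizontal distance between white_jar and white_pad below 0.012 m and z of white_jar in the frame of white_pad between 0.003 and 0.01 m and angle between each of white_jar, blue_jar's own z axis and vertical below 0.1 rad and linear speed of each of white_jar, blue_jar below 0.02 m/s and horizontal distance between blue_jar and blue_pad below 0.012 m and z of blue_jar in the frame of blue_pad between 0.003 and 0.01 m and distance of each of black_tin, brown_tin from where it was at the start of the episode below 0.04 m), for 0.2 s.
3. both big tins stand on the coasters of their colours (horizontal distance between black_tin and black_pad below 0.012 m and z of black_tin in the frame of black_pad between 0.003 and 0.01 m and angle between each of black_tin, brown_tin's own z axis and vertical below 0.1 rad and linear speed of each of black_tin, brown_tin below 0.02 m/s and horizontal distance between brown_tin and brown_pad below 0.012 m and z of brown_tin in the frame of brown_pad between 0.003 and 0.01 m), for 0.2 s.
At the end, for the whole second after the job is handed in: The brush lies flat, bristles down, on the floor of the green tray (centres within 20 mm, long axes within 0.35 rad); each jar and tin stands upright on the coaster of its lid's colour, centres within 12 mm; all at rest and released (all of step 3 and horizontal distance between brush and brush_tray below 0.02 m and z of brush in the frame of brush_tray below 0.011 m and angle between the x axis of brush and the x axis of brush_tray, either way round below 0.35 rad and angle between each of brush, white_jar, blue_jar's own z axis and vertical below 0.1 rad and linear speed of each of brush, white_jar, blue_jar below 0.02 m/s and horizontal distance between white_jar and white_pad below 0.012 m and z of white_jar in the frame of white_pad between 0.003 and 0.01 m and horizontal distance between blue_jar and blue_pad below 0.012 m and z of blue_jar in the frame of blue_pad between 0.003 and 0.01 m); the robot touches nothing.
It fails at once if the white jar is tipped over (angle between white_jar's own z axis and vertical above 0.6 rad).
It fails at once if the blue jar is tipped over (angle between blue_jar's own z axis and vertical above 0.6 rad).
It fails at once if the black tin is tipped over (angle between black_tin's own z axis and vertical above 0.6 rad).
It fails at once if the brown tin is tipped over (angle between brown_tin's own z axis and vertical above 0.6 rad).
It also fails if it takes over 125 s, if anything falls off the work surface, if the arm or the gripper's body presses on something with over 40 N, if the wrist force passes 120 N, or if a joint passes its speed limit or range.

## Working session

There is one attempt and no reset: what is moved stays moved. The work goes in short steps, Python scripts to look and compute and a tool call to move; the robot and the scene stay as the last step left them, time stands still between calls to the robot, and variables do not carry over. Pictures are saved under pics/ and viewed, about 12 in all and at most 16, crops included, and the job is handed in when it is done.

Besides the shell and the picture viewer there is one more tool, called after "Request:" by a JSON object that holds its "fn" and its "kwargs". move_arm: Moves the arm, as the interface text tells. Its arguments: {"type":"object","properties":{"increments":{"type":"array","items":{"type":"object","properties":{"x":{"type":"number"},"y":{"type":"number"},"z":{"type":"number"},"twist":{"type":"number"},"jaw":{"type":"number"}}}}},"required":["increments"]}

```bash
mkdir -p pics; ls; cat > h.py <<'E'
from station import *
import numpy as np, cv2
def save(n,im): cv2.imwrite('pics/'+n+'.png',cv2.cvtColor(im,cv2.COLOR_RGB2BGR))
def points(name,depth):
    p=camera_params(name);K=np.array(p['camera_matrix']);T=np.array(p['extrinsics'])
    v,u=np.mgrid[:480,:640]
    P=np.stack([(u-K[0,2])/K[0,0]*depth,-(v-K[1,2])/K[1,1]*depth,-depth],-1)
    return P@T[:3,:3].T+T[:3,3]
def ray(name,u,v,z):
    p=camera_params(name);K=np.array(p['camera_matrix']);T=np.array(p['extrinsics'])
    d=T[:3,:3]@np.array([(u-K[0,2])/K[0,0],-(v-K[1,2])/K[1,1],-1.]);o=T[:3,3]
    return o+d*(z-o[2])/d[2]
E
python3 - <<'E'
from h import *
for n in('top','side'):
    im,d=capture(n);save(n+'0',im);np.savez(n+'0.npz',im=im,d=d);print(n,camera_params(n))
print(state())
E
```

```text
pics
top {'camera_matrix': array([[589.1037521 ,   0.        , 315.37729582],
       [  0.        , 589.1037521 , 236.47663036],
       [  0.        ,   0.        ,   1.        ]]), 'extrinsics': array([[ 0.02723029,  0.9878941 , -0.15272117,  0.41152345],
       [-0.99943065,  0.02995007,  0.01553619,  0.01246253],
       [ 0.01992212,  0.15221117,  0.98814719,  1.09389876],
       [ 0.        ,  0.        ,  0.        ,  1.        ]])}
side {'camera_matrix': array([[434.2014719 ,   0.        , 321.8617476 ],
       [  0.        , 434.2014719 , 250.71718633],
       [  0.        ,   0.        ,   1.        ]]), 'extrinsics': array([[-0.81534294,  0.29780401, -0.49651653,  0.20405822],
       [-0.57884485, -0.43769666,  0.68801182,  0.47201751],
       [-0.01243095,  0.84837162,  0.5292552 ,  0.42428487],
       [ 0.        ,  0.        ,  0.        ,  1.        ]])}
{'t': 0.1, 'qpos': array([ 1.07541903,  0.43511352,  0.0249803 ,  1.57397057, -0.01156725,
        1.13400275, -0.07508333]), 'joint_vel': array([-1.60270869e-03, -8.42260531e-04, -9.05941601e-04, -1.34860707e-03,
        2.42133427e-05,  9.48620198e-04, -1.63967622e-03]), 'joint_torque': array([ 4.27183302e-03, -6.69130039e+01,  9.88758802e-01, -3.15147471e+01,
       -6.04243786e-02,  3.74278170e-02,  5.65948415e-05]), 'tool_pos': array([ 0.23903608, -0.57710311,  0.29156194]), 'eef_rot': array([ 3.14143756e+00,  1.34111097e-03, -1.17806370e+00]), 'ft_force': array([-0.27969851,  0.07476376, -0.02600548]), 'moment': array([ 0.02293658, -0.05248227,  0.00269781]), 'opening': 0.0917617873589162}
```

View pics/top0.png

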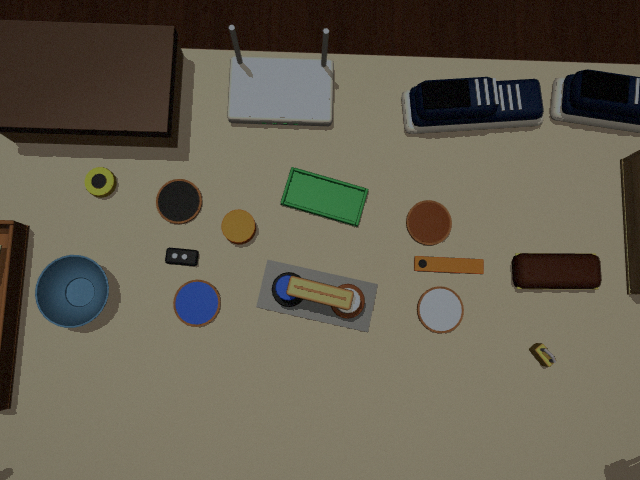

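View pics/side0.png

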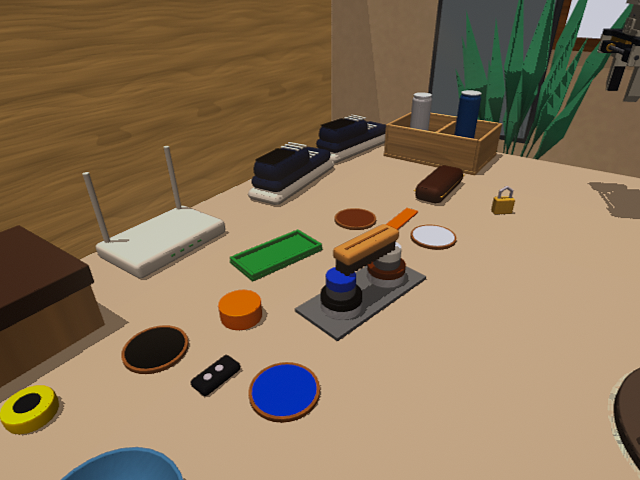

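The top view is clear. Black pad (179,201), blue pad (197,303), brown pad (429,222), white pad (440,309) and green tray (325,196). The brush (320,292) bridges the blue jar on the black tin (288,290) and the white jar on the brown tin (348,301). The orange tin at (239,227) is the decoy, as is the dark brown brush-shaped item at (556,271). The real brush has a pale back and lies on the jars.

```bash
cat >> h.py <<'E'
def circ(x,y):
    A=np.c_[2*x,2*y,np.ones_like(x)];s=np.linalg.lstsq(A,x*x+y*y,rcond=None)[0]
    return s[0],s[1],np.sqrt(s[2]+s[0]**2+s[1]**2)
def masks(im):
    h=cv2.cvtColor(im,cv2.COLOR_RGB2HSV).astype(int);H,S,V=h[...,0],h[...,1],h[...,2]
    return dict(blue=(H>105)&(H<130)&(S>150)&(V>60),green=(H>50)&(H<75)&(S>120),white=(S<50)&(V>130),
      black=(V<45)&(S<150),brown=(H<13)&(S>130)&(V>50)&(V<140),wood=(H>10)&(H<25)&(S>70)&(V>110))
def blobs(m,box,amin=60):
    M=np.zeros(m.shape,np.uint8);a,b,c,d=box;M[b:d,a:c]=m[b:d,a:c]
    cs=cv2.findContours(M,cv2.RETR_EXTERNAL,cv2.CHAIN_APPROX_NONE)[0]
    return sorted([c for c in cs if cv2.contourArea(c)>amin],key=cv2.contourArea,reverse=True)
E
python3 - <<'E'
from h import *
z=np.load('top0.npz');im,d=z['im'],z['d'];P=points('top',d);m=masks(im)
for n,box,zz in [('black',(150,170,210,232),.006),('blue',(165,270,230,335),.006),('brown',(400,195,458,250),.006),('white',(410,280,470,340),.006),('green',(270,155,380,235),.014)]:
    for c in blobs(m[n],box)[:1]:
        (u,v),(w,h),a=cv2.minAreaRect(c)
        e=cv2.fitEllipse(c);pt=ray('top',*e[0],zz)
        if n=='green': 
            B=np.array([ray('top',*q,zz) for q in cv2.boxPoints(cv2.minAreaRect(c))]);pt=B.mean(0);print(B.round(4).tolist())
        print(n,e[0],e[1],pt.round(4),'depth',P[int(v),int(u)].round(4))
box=np.s_[255:340,250:385]
def fit(n,lo,hi,c0):
    M=np.zeros((480,640),bool);M[box]=True
    M&=(P[...,2]>lo)&(P[...,2]<hi)
    return M
Z=P[box][...,2];print(np.histogram(Z,np.arange(-.005,.12,.005)))
# brush
M=fit('b',.09,.12,0).astype(np.uint8)
c=max(cv2.findContours(M,0,cv2.CHAIN_APPROX_NONE)[0],key=cv2.contourArea);r=cv2.minAreaRect(c)
B=np.array([ray('top',*q,.102) for q in cv2.boxPoints(r)]);print('brush',B.mean(0).round(4),r,B[:,:2].round(4).tolist())
for nm,lo,hi in(('jar',.058,.074),('tin',.028,.042)):
    M=fit('',lo,hi,0);v,u=np.nonzero(M)
    top=.066 if nm=='jar' else .034
    for side in(0,1):
        k=(u<319) if side==0 else (u>=319)
        mm=np.zeros((480,640),np.uint8);mm[v[k],u[k]]=1
        X=np.array([ray('top',a,b,top) for a,b in zip(u[k],v[k])])
        (cx,cy),rr=cv2.minEnclosingCircle((X[:,:2]*1000).astype(np.float32));print(nm,side,k.sum(),cx,cy,rr,P[v[k],u[k],2].mean())
M=np.zeros((480,640),bool);M[box]=True;M&=(P[...,2]>.002)&(P[...,2]<.02);M=M.astype(np.uint8)
c=max(cv2.findContours(M,0,1)[0],key=cv2.contourArea);B=np.array([ray('top',*q,.006) for q in cv2.boxPoints(cv2.minAreaRect(c))]);print('mat',B.mean(0),B[:,:2].round(4).tolist())
save('crop',cv2.resize(im[250:345,245:395],None,fx=5,fy=5,interpolation=2))
E
```

```text
black (178.1614227294922, 200.696044921875) (38.88560104370117, 40.3385124206543) [0.6398 0.2548 0.006 ] depth [0.6411 0.2551 0.0061]
blue (196.2760772705078, 302.6964416503906) (40.39851379394531, 41.726131439208984) [0.4505 0.2099 0.006 ] depth [0.4517 0.2102 0.0074]
brown (428.57843017578125, 222.19166564941406) (40.400882720947266, 41.29608154296875) [ 0.6133 -0.217   0.006 ] depth [ 0.614  -0.2164  0.0039]
white (440.211669921875, 309.3448486328125) (39.90431213378906, 41.52817153930664) [ 0.4509 -0.2382  0.006 ] depth [ 0.4516 -0.238   0.005 ]
[[0.6376, 0.0639, 0.014], [0.7108, 0.046, 0.014], [0.6723, -0.1009, 0.014], [0.5997, -0.0815, 0.014]]
green (323.95098876953125, 196.32205200195312) (43.115901947021484, 98.977783203125) [ 0.6551 -0.0181  0.014 ] depth [ 0.6571 -0.0169  0.0075]
(array([3220, 3683, 1954,   56,   10,    6,   25,  449,  140,    6,    3,
          5,    3,  174,  274,    5,    0,    0,    2,   13,  358,  924,
         38,    0]), array([-0.005,  0.   ,  0.005,  0.01 ,  0.015,  0.02 ,  0.025,  0.03 ,
        0.035,  0.04 ,  0.045,  0.05 ,  0.055,  0.06 ,  0.065,  0.07 ,
        0.075,  0.08 ,  0.085,  0.09 ,  0.095,  0.1  ,  0.105,  0.11 ,
        0.115]))
brush [ 0.4698 -0.013   0.102 ] ((319.7353515625, 292.558837890625), (66.21221923828125, 20.130456924438477), 14.03624439239502) [[0.4652, 0.0448], [0.4983, 0.0378], [0.4743, -0.0711], [0.4415, -0.0635]]
jar 0 268 479.49554443359375 42.187679290771484 21.76468849182129 0.06583441818808994
jar 1 186 460.0840759277344 -62.56803894042969 21.917123794555664 0.06548885990425504
tin 0 291 478.6666259765625 41.514747619628906 30.582387924194336 0.03358351509214672
tin 1 320 460.8976745605469 -64.44856262207031 30.762985229492188 0.03361145760797772
mat [ 0.46688603 -0.00925227  0.006     ] [[0.4317, 0.1093], [0.5395, 0.0924], [0.5016, -0.1294], [0.3947, -0.1092]]
```

View pics/crop.png

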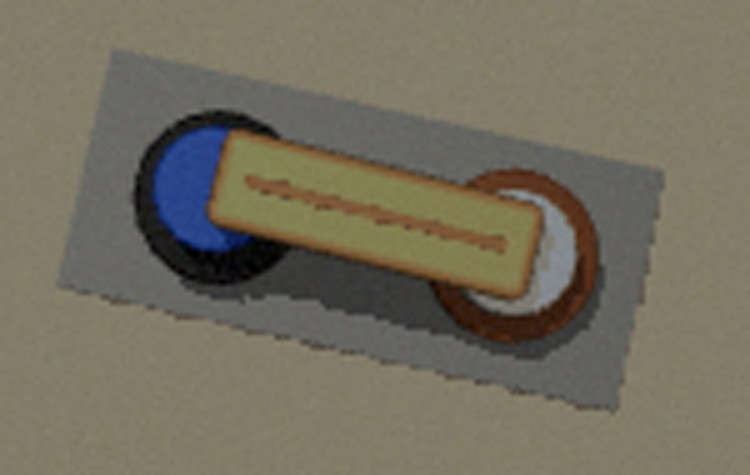

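Target identities are confirmed: blue jar on the black tin, white jar on the brown tin. The measured tin spacing is 107 mm, and the heights are 34, 66 and 102 mm as specified. I'll add a helper that converts targets to tool increments, then move.

```bash
cat >> h.py <<'E'
def go(x,y,z,yaw):
    s=state();p=s['tool_pos'];w=s['eef_rot'][2];d=np.array([x,y,z])-p
    t=-(yaw-w);t=(t+np.pi/2)%np.pi-np.pi/2
    print('t',s['t'],'pos',p.round(4),'rpy',s['eef_rot'].round(4),'open',round(s['opening'],4),'F',s['ft_force'].round(1))
    print('-> x %.4f y %.4f z %.4f twist %.4f'%(d[0]*np.cos(w)+d[1]*np.sin(w),d[0]*np.sin(w)-d[1]*np.cos(w),-d[2],t))
E
python3 -c "
from h import *
go(.470,-.013,.2,-.218)
P=points('top',np.load('top0.npz')['d']);print(P[130,160],P[140,90],P[165,200],P[227,239])
Z=P[60:175,100:230,:];k=Z[...,2]>.05;print('box', Z[k].min(0),Z[k].max(0))"
```

```text
t 0.1 pos [ 0.239  -0.5771  0.2916] rpy [ 3.1414e+00  1.3000e-03 -1.1781e+00] open 0.0918 F [-0.3  0.1 -0. ]
-> x -0.4328 y -0.4293 z 0.0916 twist -0.9601
[0.74406573 0.27254859 0.1028315 ] [0.74525658 0.42042727 0.02841618] [ 0.71270117  0.21963919 -0.00327806] [0.58988969 0.13619953 0.02609318]
box [0.41152345 0.01246253 0.05007649] [0.89610526 0.39374896 1.09389876]
```

Request:
{"fn": "move_arm", "kwargs": {"increments": [{"x": -0.433, "y": -0.429, "z": 0.09, "twist": -0.96, "jaw": 0.75}, {"x": -0.433, "y": -0.429, "z": 0.09, "twist": -0.96, "jaw": 0.75}, {"x": -0.433, "y": -0.429, "z": 0.09, "twist": -0.96, "jaw": 0.75}, {"x": -0.433, "y": -0.429, "z": 0.09, "twist": -0.96, "jaw": 0.75}, {"x": -0.433, "y": -0.429, "z": 0.09, "twist": -0.96, "jaw": 0.75}, {"x": -0.433, "y": -0.429, "z": 0.09, "twist": -0.96, "jaw": 0.75}, {"x": -0.433, "y": -0.429, "z": 0.09, "twist": -0.96, "jaw": 0.75}, {"x": -0.433, "y": -0.429, "z": 0.09, "twist": -0.96, "jaw": 0.75}, {"x": -0.433, "y": -0.429, "z": 0.09, "twist": -0.96, "jaw": 0.75}, {"x": -0.433, "y": -0.429, "z": 0.09, "twist": -0.96, "jaw": 0.75}, {"x": -0.433, "y": -0.429, "z": 0.09, "twist": -0.96, "jaw": 0.75}, {"x": -0.433, "y": -0.429, "z": 0.09, "twist": -0.96, "jaw": 0.75}]}}

```text
t: 1.6
tool_pos: [0.4694, -0.0135, 0.2019]
eef_rot: [3.141, 0.001, -0.218]
ft_force: [-0.4, -1.1, 0.3]
opening: 0.0689
```

```bash
python3 -c "
from h import *
go(.470,-.013,.143,-.218)"
```

```text
t 1.6 pos [ 0.4694 -0.0135  0.2019] rpy [ 3.1409e+00  1.0000e-03 -2.1760e-01] open 0.0689 F [-0.4 -1.1  0.3]
-> x 0.0004 y -0.0006 z 0.0589 twist 0.0004
```

Request:
{"fn": "move_arm", "kwargs": {"increments": [{"z": 0.03, "jaw": 0.75}, {"z": 0.05, "jaw": 0.75}, {"z": 0.059, "jaw": 0.75}, {"z": 0.059, "jaw": 0.75}, {"z": 0.059, "jaw": 0.5}, {"z": 0.059, "jaw": 0.4}, {"z": 0.059, "jaw": 0.2}, {"z": 0.059, "jaw": 0.2}, {"z": 0.059, "jaw": 0.2}, {"z": 0.059, "jaw": 0.2}]}}

```text
schema error: expected keys x, y, z, twist, jaw
```

```bash
python3 -c "
from h import *
go(.470,-.013,.24,-.218)"
```

```text
t 1.6 pos [ 0.4694 -0.0135  0.2019] rpy [ 3.1409e+00  1.0000e-03 -2.1760e-01] open 0.0689 F [-0.4 -1.1  0.3]
-> x 0.0004 y -0.0006 z -0.0381 twist 0.0004
```

All five keys are needed in every row.

Request:
{"fn": "move_arm", "kwargs": {"increments": [{"x": 0, "y": 0, "z": 0.03, "twist": 0, "jaw": 0.75}, {"x": 0, "y": 0, "z": 0.05, "twist": 0, "jaw": 0.75}, {"x": 0, "y": 0, "z": 0.058, "twist": 0, "jaw": 0.75}, {"x": 0, "y": 0, "z": 0.058, "twist": 0, "jaw": 0.75}, {"x": 0, "y": 0, "z": 0.058, "twist": 0, "jaw": 0.5}, {"x": 0, "y": 0, "z": 0.058, "twist": 0, "jaw": 0.4}, {"x": 0, "y": 0, "z": 0.058, "twist": 0, "jaw": 0.2}, {"x": 0, "y": 0, "z": 0.058, "twist": 0, "jaw": 0.2}, {"x": 0, "y": 0, "z": 0.058, "twist": 0, "jaw": 0.2}, {"x": 0, "y": 0, "z": 0.058, "twist": 0, "jaw": 0.2}]}}

```text
t: 2.85
tool_pos: [0.47, -0.0132, 0.1444]
eef_rot: [3.142, -0.0, -0.218]
ft_force: [-0.1, -0.2, 3.4]
opening: 0.0338
```

```bash
python3 -c "
from h import *
go(.470,-.013,.24,-.218)"
```

```text
t 2.85 pos [ 0.47   -0.0132  0.1444] rpy [ 3.1415e+00 -2.0000e-04 -2.1810e-01] open 0.0338 F [-0.1 -0.2  3.4]
-> x 0.0000 y -0.0002 z -0.0956 twist -0.0001
```

Request:
{"fn": "move_arm", "kwargs": {"increments": [{"x": 0, "y": 0, "z": -0.01, "twist": 0, "jaw": 0.2}, {"x": 0, "y": 0, "z": -0.03, "twist": 0, "jaw": 0.2}, {"x": 0, "y": 0, "z": -0.05, "twist": 0, "jaw": 0.2}, {"x": 0.03, "y": -0.006, "z": -0.05, "twist": 0, "jaw": 0.2}, {"x": 0.07, "y": -0.014, "z": -0.05, "twist": 0.02, "jaw": 0.2}, {"x": 0.11, "y": -0.022, "z": -0.05, "twist": 0.037, "jaw": 0.2}, {"x": 0.15, "y": -0.03, "z": -0.05, "twist": 0.037, "jaw": 0.2}, {"x": 0.175, "y": -0.034, "z": -0.05, "twist": 0.037, "jaw": 0.2}, {"x": 0.182, "y": -0.035, "z": -0.04, "twist": 0.037, "jaw": 0.2}, {"x": 0.182, "y": -0.035, "z": -0.01, "twist": 0.037, "jaw": 0.2}, {"x": 0.182, "y": -0.035, "z": 0.01, "twist": 0.037, "jaw": 0.2}, {"x": 0.182, "y": -0.035, "z": 0.01, "twist": 0.037, "jaw": 0.2}]}}

```text
t: 4.35
tool_pos: [0.6534, -0.0186, 0.1324]
eef_rot: [3.14, 0.004, -0.255]
ft_force: [0.5, 0.6, -1.2]
opening: 0.0336
```

```bash
python3 -c "
from h import *
go(.6551,-.0181,.0855,-.255)
im,d=capture('side');save('s1',im)
im,d=capture('top');np.savez('top1.npz',im=im,d=d)
P=points('top',d)
M=np.zeros((480,640),bool);M[255:340,250:385]=True
for nm,lo,hi,top in(('jar',.058,.074,.066),('tin',.028,.042,.034)):
    v,u=np.nonzero(M&(P[...,2]>lo)&(P[...,2]<hi))
    for k in(u<319,u>=319):
        X=np.array([ray('top',a,b,top) for a,b in zip(u[k],v[k])])
        print(nm,k.sum(),cv2.minEnclosingCircle((X[:,:2]*1000).astype(np.float32)))
"
```

```text
t 4.35 pos [ 0.6534 -0.0186  0.1324] rpy [ 3.1404  0.0039 -0.2548] open 0.0336 F [ 0.5  0.6 -1.2]
-> x 0.0016 y -0.0009 z 0.0469 twist 0.0002
jar 488 ((479.2647705078125, 41.876346588134766), 21.946331024169922)
jar 431 ((460.14105224609375, -62.0533447265625), 21.7156925201416)
tin 418 ((478.5260314941406, 41.62894821166992), 30.786705017089844)
tin 274 ((460.7608947753906, -64.12255859375), 30.69734001159668)
```

View pics/s1.png

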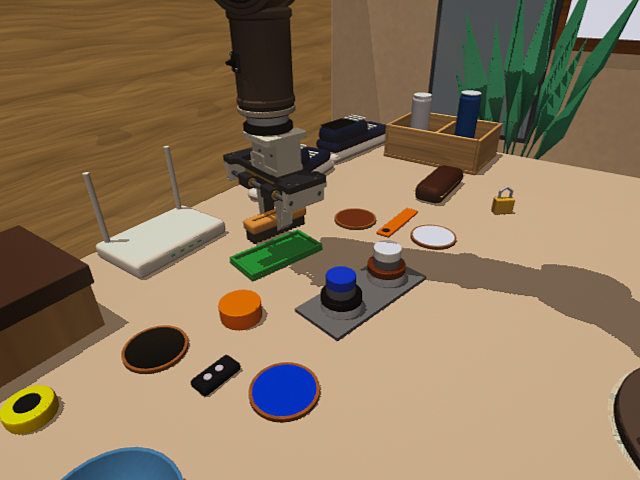

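The side view shows the brush held level above the tray (around 278,225). Jars and tins are unmoved, with fresh centres within 1 mm.

Request:
{"fn": "move_arm", "kwargs": {"increments": [{"x": 0.001, "y": 0, "z": 0.02, "twist": 0, "jaw": 0.2}, {"x": 0.001, "y": 0, "z": 0.035, "twist": 0, "jaw": 0.2}, {"x": 0.001, "y": 0, "z": 0.044, "twist": 0, "jaw": 0.2}, {"x": 0.001, "y": 0, "z": 0.046, "twist": 0, "jaw": 0.2}, {"x": 0.001, "y": 0, "z": 0.046, "twist": 0, "jaw": 0.2}, {"x": 0.001, "y": 0, "z": 0.046, "twist": 0, "jaw": 0.2}]}}

```text
t: 5.2
tool_pos: [0.6565, -0.0186, 0.0888]
eef_rot: [-3.141, -0.001, -0.255]
ft_force: [0.1, -0.2, -1.5]
opening: 0.0336
```

```bash
python3 -c "
from h import *
go(.6551,-.0181,.0855,-.255)"
```

```text
t 5.2 pos [ 0.6565 -0.0186  0.0888] rpy [-3.1413e+00 -9.0000e-04 -2.5500e-01] open 0.0336 F [ 0.1 -0.2 -1.5]
-> x -0.0014 y -0.0001 z 0.0033 twist -0.0000
```

Lower 3 mm more, release, and rise.

Request:
{"fn": "move_arm", "kwargs": {"increments": [{"x": -0.001, "y": 0, "z": 0.003, "twist": 0, "jaw": 0.2}, {"x": -0.001, "y": 0, "z": 0.004, "twist": 0, "jaw": 0.2}, {"x": -0.001, "y": 0, "z": 0.004, "twist": 0, "jaw": 0.2}, {"x": -0.001, "y": 0, "z": 0.004, "twist": 0, "jaw": 0.6}, {"x": -0.001, "y": 0, "z": 0.004, "twist": 0, "jaw": 0.7}, {"x": -0.001, "y": 0, "z": 0.004, "twist": 0, "jaw": 0.7}, {"x": -0.001, "y": 0, "z": -0.02, "twist": 0, "jaw": 0.7}, {"x": -0.001, "y": 0, "z": -0.07, "twist": 0, "jaw": 0.75}, {"x": -0.001, "y": 0, "z": -0.1, "twist": 0, "jaw": 0.75}, {"x": -0.001, "y": 0, "z": -0.1, "twist": 0, "jaw": 0.75}]}}

```text
t: 6.45
tool_pos: [0.6566, -0.0181, 0.1912]
eef_rot: [-3.14, -0.005, -0.255]
ft_force: [0.1, 0.5, -0.2]
opening: 0.069
```

```bash
python3 -c "
from h import *
go(.4791,.0418,.18,-.255)"
```

```text
t 6.45 pos [ 0.6566 -0.0181  0.1912] rpy [-3.1401 -0.005  -0.2552] open 0.069 F [ 0.1  0.5 -0.2]
-> x -0.1869 y -0.0132 z 0.0112 twist -0.0002
```

Request:
{"fn": "move_arm", "kwargs": {"increments": [{"x": -0.05, "y": -0.003, "z": 0.01, "twist": 0, "jaw": 0.85}, {"x": -0.1, "y": -0.007, "z": 0.01, "twist": 0, "jaw": 0.85}, {"x": -0.15, "y": -0.011, "z": 0.01, "twist": 0, "jaw": 0.85}, {"x": -0.187, "y": -0.013, "z": 0.01, "twist": 0, "jaw": 0.85}, {"x": -0.187, "y": -0.013, "z": 0.01, "twist": 0, "jaw": 0.85}, {"x": -0.187, "y": -0.013, "z": 0.01, "twist": 0, "jaw": 0.85}]}}

```text
t: 7.2
tool_pos: [0.4781, 0.041, 0.178]
eef_rot: [3.142, -0.0, -0.255]
ft_force: [0.5, 1.0, 0.6]
opening: 0.0781
```

```bash
python3 -c "
from h import *
go(.4791,.0418,.106,-.255)
im,d=capture('top');save('t2',im[140:340,140:470]);P=points('top',d)
M=np.zeros((480,640),bool);M[150:245,270:385]=True;M&=P[...,2]>.03
c=max(cv2.findContours(M.astype(np.uint8),0,1)[0],key=cv2.contourArea);r=cv2.minAreaRect(c)
B=np.array([ray('top',*q,.042) for q in cv2.boxPoints(r)]);print(B.round(4).tolist(),B.mean(0),np.median(P[M],0))"
```

```text
t 7.2 pos [0.4781 0.041  0.178 ] rpy [ 3.1416e+00 -4.0000e-04 -2.5540e-01] open 0.0781 F [0.5 1.  0.6]
-> x 0.0008 y -0.0010 z 0.0720 twist -0.0004
[[0.6369, 0.0803, 0.042], [0.6402, -0.0235, 0.042], [0.561, -0.0254, 0.042], [0.5579, 0.0772, 0.042]] [0.59901817 0.02716241 0.042     ] [0.52089628 0.01395239 0.51522058]
```

View pics/t2.png

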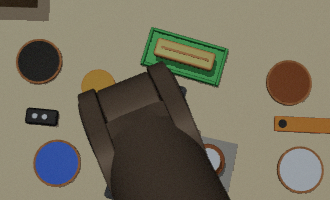

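The brush lies lengthwise and centred in the tray (crop 185,53). The blob numbers there were spoilt by the arm, so I discard them. Next is the blue jar.

Request:
{"fn": "move_arm", "kwargs": {"increments": [{"x": 0.001, "y": -0.001, "z": 0.03, "twist": 0, "jaw": 0.85}, {"x": 0.001, "y": -0.001, "z": 0.055, "twist": 0, "jaw": 0.85}, {"x": 0.001, "y": -0.001, "z": 0.071, "twist": 0, "jaw": 0.85}, {"x": 0.001, "y": -0.001, "z": 0.072, "twist": 0, "jaw": 0.85}, {"x": 0.001, "y": -0.001, "z": 0.072, "twist": 0, "jaw": 0.85}]}}

```text
t: 7.88
tool_pos: [0.4792, 0.0421, 0.1066]
eef_rot: [-3.141, -0.001, -0.255]
ft_force: [0.6, 0.2, -0.3]
opening: 0.0778
```

```bash
python3 -c "
from h import *
go(.4791,.0418,.106,-.255)"
```

```text
t 7.875 pos [0.4792 0.0421 0.1066] rpy [-3.1413e+00 -6.0000e-04 -2.5530e-01] open 0.0778 F [ 0.6  0.2 -0.3]
-> x -0.0000 y 0.0003 z 0.0006 twist -0.0003
```

Request:
{"fn": "move_arm", "kwargs": {"increments": [{"x": 0, "y": 0, "z": 0, "twist": 0, "jaw": 0.6}, {"x": 0, "y": 0, "z": 0, "twist": 0, "jaw": 0.5}, {"x": 0, "y": 0, "z": 0, "twist": 0, "jaw": 0.35}, {"x": 0, "y": 0, "z": 0, "twist": 0, "jaw": 0.35}, {"x": 0, "y": 0, "z": 0, "twist": 0, "jaw": 0.35}, {"x": 0, "y": 0, "z": 0, "twist": 0, "jaw": 0.35}, {"x": 0, "y": 0, "z": -0.01, "twist": 0, "jaw": 0.35}, {"x": 0, "y": 0, "z": -0.03, "twist": 0, "jaw": 0.35}, {"x": 0, "y": 0, "z": -0.06, "twist": 0, "jaw": 0.35}, {"x": 0, "y": 0, "z": -0.06, "twist": 0, "jaw": 0.35}]}}

```text
t: 9.12
tool_pos: [0.4798, 0.0424, 0.1684]
eef_rot: [-3.14, -0.004, -0.255]
ft_force: [0.6, -0.0, -1.2]
opening: 0.0426
```

```bash
python3 -c "
from h import *
go(.4505,.2099,.14,-.255)"
```

```text
t 9.125 pos [0.4798 0.0424 0.1684] rpy [-3.1401 -0.0037 -0.2552] open 0.0426 F [ 0.6 -0.  -1.2]
-> x -0.0707 y -0.1547 z 0.0284 twist -0.0002
```

Request:
{"fn": "move_arm", "kwargs": {"increments": [{"x": -0.02, "y": -0.04, "z": 0, "twist": 0, "jaw": 0.35}, {"x": -0.036, "y": -0.08, "z": 0.01, "twist": 0, "jaw": 0.35}, {"x": -0.055, "y": -0.12, "z": 0.02, "twist": 0, "jaw": 0.35}, {"x": -0.07, "y": -0.15, "z": 0.028, "twist": 0, "jaw": 0.35}, {"x": -0.071, "y": -0.155, "z": 0.028, "twist": 0, "jaw": 0.35}, {"x": -0.071, "y": -0.155, "z": 0.05, "twist": 0, "jaw": 0.35}, {"x": -0.071, "y": -0.155, "z": 0.07, "twist": 0, "jaw": 0.35}, {"x": -0.071, "y": -0.155, "z": 0.082, "twist": 0, "jaw": 0.35}, {"x": -0.071, "y": -0.155, "z": 0.085, "twist": 0, "jaw": 0.35}, {"x": -0.071, "y": -0.155, "z": 0.085, "twist": 0, "jaw": 0.35}, {"x": -0.071, "y": -0.155, "z": 0.085, "twist": 0, "jaw": 0.35}]}}

```text
t: 10.5
tool_pos: [0.4494, 0.2101, 0.0818]
eef_rot: [-3.141, -0.001, -0.255]
ft_force: [0.6, 0.1, -1.4]
opening: 0.0427
```

```bash
python3 -c "
from h import *
go(.4505,.2099,.0785,-.255)
im,d=capture('side');save('s3',im)"
```

```text
t 10.5 pos [0.4494 0.2101 0.0818] rpy [-3.141e+00 -8.000e-04 -2.552e-01] open 0.0427 F [ 0.6  0.1 -1.4]
-> x 0.0011 y -0.0001 z 0.0033 twist -0.0002
```

View pics/s3.png

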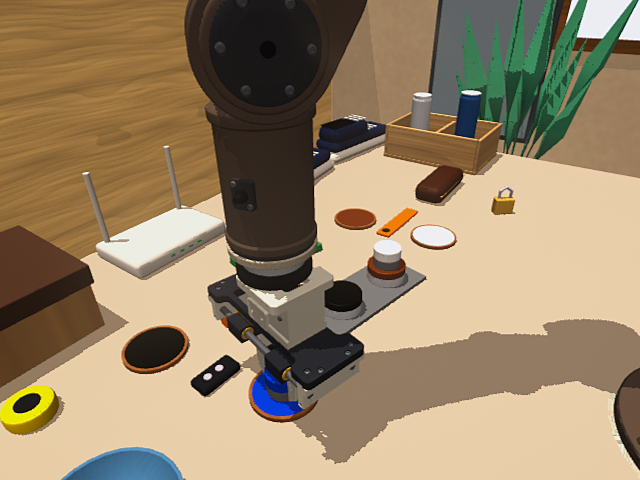

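The blue jar hangs over its pad (285,385) and the black tin stands undisturbed at (343,297). Lower the last 3 mm and release.

Request:
{"fn": "move_arm", "kwargs": {"increments": [{"x": 0.001, "y": 0, "z": 0.003, "twist": 0, "jaw": 0.35}, {"x": 0.001, "y": 0, "z": 0.004, "twist": 0, "jaw": 0.35}, {"x": 0.001, "y": 0, "z": 0.004, "twist": 0, "jaw": 0.35}, {"x": 0.001, "y": 0, "z": 0.004, "twist": 0, "jaw": 0.6}, {"x": 0.001, "y": 0, "z": 0.004, "twist": 0, "jaw": 0.8}, {"x": 0.001, "y": 0, "z": 0.004, "twist": 0, "jaw": 0.85}, {"x": 0.001, "y": 0, "z": 0.004, "twist": 0, "jaw": 0.85}, {"x": 0.001, "y": 0, "z": -0.03, "twist": 0, "jaw": 0.85}, {"x": 0.001, "y": 0, "z": -0.08, "twist": 0, "jaw": 0.85}, {"x": 0.001, "y": 0, "z": -0.1, "twist": 0, "jaw": 0.85}]}}

```text
t: 11.8
tool_pos: [0.4508, 0.2103, 0.1836]
eef_rot: [-3.139, -0.002, -0.255]
ft_force: [0.4, -1.0, -0.4]
opening: 0.0782
```

```bash
python3 -c "
from h import *
go(.4601,-.0621,.16,-.255)"
```

```text
t 11.8 pos [0.4508 0.2103 0.1836] rpy [-3.1394e+00 -2.3000e-03 -2.5500e-01] open 0.0782 F [ 0.4 -1.  -0.4]
-> x 0.0778 y 0.2613 z 0.0236 twist -0.0000
```

Request:
{"fn": "move_arm", "kwargs": {"increments": [{"x": 0.015, "y": 0.05, "z": 0.01, "twist": 0, "jaw": 0.85}, {"x": 0.03, "y": 0.1, "z": 0.02, "twist": 0, "jaw": 0.85}, {"x": 0.045, "y": 0.15, "z": 0.02, "twist": 0, "jaw": 0.85}, {"x": 0.06, "y": 0.2, "z": 0.02, "twist": 0, "jaw": 0.85}, {"x": 0.075, "y": 0.25, "z": 0.02, "twist": 0, "jaw": 0.85}, {"x": 0.078, "y": 0.261, "z": 0.02, "twist": 0, "jaw": 0.85}, {"x": 0.078, "y": 0.261, "z": 0.02, "twist": 0, "jaw": 0.85}, {"x": 0.078, "y": 0.261, "z": 0.02, "twist": 0, "jaw": 0.85}]}}

```text
t: 12.8
tool_pos: [0.4598, -0.0608, 0.1613]
eef_rot: [-3.141, -0.0, -0.253]
ft_force: [-0.2, -0.2, -0.5]
opening: 0.0782
```

```bash
python3 -c "
from h import *
go(.4601,-.0621,.106,-.255)
im,d=capture('top');save('t4',im[140:340,140:470])
c=blobs(masks(im)['blue'],(165,270,230,335))
for k in c[:2]: print(cv2.fitEllipse(k))
P=points('top',d);M=np.zeros((480,640),bool);M[260:345,150:245]=True;M&=(P[...,2]>.03)&(P[...,2]<.05)
v,u=np.nonzero(M);X=np.array([ray('top',a,b,.038) for a,b in zip(u,v)]);print(len(u),cv2.minEnclosingCircle((X[:,:2]*1000).astype(np.float32)),P[M].mean(0))"
```

```text
t 12.8 pos [ 0.4598 -0.0608  0.1613] rpy [-3.1408 -0.     -0.2529] open 0.0782 F [-0.2 -0.2 -0.5]
-> x 0.0006 y 0.0012 z 0.0553 twist 0.0021
((196.24375915527344, 302.69586181640625), (40.33991241455078, 41.71747970581055), 32.654640197753906)
489 ((450.38592529296875, 209.53506469726562), 22.163488388061523) [0.45055275 0.20964514 0.03766314]
```

View pics/t4.png

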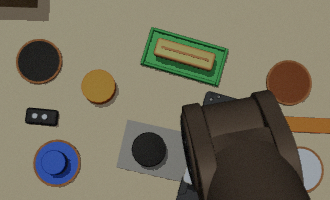

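The blue jar stands centred on the blue pad (within 0.5 mm, top at 38 mm). Now the white jar.

Request:
{"fn": "move_arm", "kwargs": {"increments": [{"x": 0, "y": 0.001, "z": 0.025, "twist": 0, "jaw": 0.85}, {"x": 0, "y": 0.001, "z": 0.045, "twist": 0, "jaw": 0.85}, {"x": 0, "y": 0.001, "z": 0.055, "twist": 0, "jaw": 0.85}, {"x": 0, "y": 0.001, "z": 0.055, "twist": 0, "jaw": 0.85}, {"x": 0, "y": 0.001, "z": 0.055, "twist": 0, "jaw": 0.85}]}}

```text
t: 13.48
tool_pos: [0.4598, -0.0631, 0.1068]
eef_rot: [-3.141, -0.001, -0.254]
ft_force: [-0.3, 0.0, -0.4]
opening: 0.0779
```

```bash
python3 -c "
from h import *
go(.4601,-.0621,.106,-.255)"
```

```text
t 13.475 pos [ 0.4598 -0.0631  0.1068] rpy [-3.1414e+00 -8.0000e-04 -2.5450e-01] open 0.0779 F [-0.3  0.  -0.4]
-> x -0.0000 y -0.0011 z 0.0008 twist 0.0005
```

Request:
{"fn": "move_arm", "kwargs": {"increments": [{"x": 0, "y": -0.001, "z": 0, "twist": 0, "jaw": 0.6}, {"x": 0, "y": -0.001, "z": 0, "twist": 0, "jaw": 0.5}, {"x": 0, "y": -0.001, "z": 0, "twist": 0, "jaw": 0.35}, {"x": 0, "y": -0.001, "z": 0, "twist": 0, "jaw": 0.35}, {"x": 0, "y": -0.001, "z": 0, "twist": 0, "jaw": 0.35}, {"x": 0, "y": -0.001, "z": 0, "twist": 0, "jaw": 0.35}, {"x": 0, "y": -0.001, "z": -0.01, "twist": 0, "jaw": 0.35}, {"x": 0, "y": -0.001, "z": -0.03, "twist": 0, "jaw": 0.35}, {"x": 0, "y": -0.001, "z": -0.06, "twist": 0, "jaw": 0.35}, {"x": 0, "y": -0.001, "z": -0.06, "twist": 0, "jaw": 0.35}]}}

```text
t: 14.72
tool_pos: [0.4608, -0.0625, 0.1684]
eef_rot: [-3.141, -0.004, -0.255]
ft_force: [0.4, -0.1, -0.7]
opening: 0.043
```

```bash
python3 -c "
from h import *
go(.4509,-.2382,.0785,-.255)"
```

```text
t 14.725 pos [ 0.4608 -0.0625  0.1684] rpy [-3.141  -0.004  -0.2552] open 0.043 F [ 0.4 -0.1 -0.7]
-> x 0.0347 y 0.1725 z 0.0899 twist -0.0002
```

Request:
{"fn": "move_arm", "kwargs": {"increments": [{"x": 0.01, "y": 0.04, "z": 0, "twist": 0, "jaw": 0.35}, {"x": 0.018, "y": 0.085, "z": 0.01, "twist": 0, "jaw": 0.35}, {"x": 0.026, "y": 0.13, "z": 0.02, "twist": 0, "jaw": 0.35}, {"x": 0.034, "y": 0.165, "z": 0.028, "twist": 0, "jaw": 0.35}, {"x": 0.034, "y": 0.172, "z": 0.028, "twist": 0, "jaw": 0.35}, {"x": 0.034, "y": 0.172, "z": 0.05, "twist": 0, "jaw": 0.35}, {"x": 0.034, "y": 0.172, "z": 0.07, "twist": 0, "jaw": 0.35}, {"x": 0.034, "y": 0.172, "z": 0.082, "twist": 0, "jaw": 0.35}, {"x": 0.034, "y": 0.172, "z": 0.085, "twist": 0, "jaw": 0.35}, {"x": 0.034, "y": 0.172, "z": 0.085, "twist": 0, "jaw": 0.35}, {"x": 0.034, "y": 0.172, "z": 0.085, "twist": 0, "jaw": 0.35}]}}

```text
t: 16.1
tool_pos: [0.4495, -0.2376, 0.0818]
eef_rot: [3.141, -0.001, -0.255]
ft_force: [-0.4, 0.5, -1.1]
opening: 0.043
```

```bash
python3 -c "
from h import *
go(.4509,-.2382,.0785,-.255)"
```

```text
t 16.1 pos [ 0.4495 -0.2376  0.0818] rpy [ 3.1414e+00 -1.0000e-03 -2.5500e-01] open 0.043 F [-0.4  0.5 -1.1]
-> x 0.0015 y 0.0002 z 0.0033 twist 0.0000
```

Request:
{"fn": "move_arm", "kwargs": {"increments": [{"x": 0.001, "y": 0, "z": 0.003, "twist": 0, "jaw": 0.35}, {"x": 0.001, "y": 0, "z": 0.004, "twist": 0, "jaw": 0.35}, {"x": 0.001, "y": 0, "z": 0.004, "twist": 0, "jaw": 0.35}, {"x": 0.001, "y": 0, "z": 0.004, "twist": 0, "jaw": 0.6}, {"x": 0.001, "y": 0, "z": 0.004, "twist": 0, "jaw": 0.8}, {"x": 0.001, "y": 0, "z": 0.004, "twist": 0, "jaw": 0.85}, {"x": 0.001, "y": 0, "z": 0.004, "twist": 0, "jaw": 0.85}, {"x": 0.001, "y": 0, "z": -0.03, "twist": 0, "jaw": 0.85}, {"x": 0.001, "y": 0, "z": -0.08, "twist": 0, "jaw": 1}, {"x": 0.001, "y": 0, "z": -0.1, "twist": 0, "jaw": 1}]}}

```text
t: 17.35
tool_pos: [0.4511, -0.238, 0.1837]
eef_rot: [3.141, -0.003, -0.255]
ft_force: [0.1, -0.5, 0.3]
opening: 0.0908
```

```bash
python3 -c "
from h import *
im,d=capture('top');save('t5',im[140:340,140:470]);P=points('top',d)
M=np.zeros((480,640),bool);M[255:340,250:385]=True
v,u=np.nonzero(M&(P[...,2]>.028)&(P[...,2]<.042))
for k in(u<319,u>=319):
        X=np.array([ray('top',a,b,.034) for a,b in zip(u[k],v[k])])
        print('tin',k.sum(),cv2.minEnclosingCircle((X[:,:2]*1000).astype(np.float32)),X.mean(0))
go(.4785,.0416,.14,-1.2)"
```

```text
tin 921 ((478.5260314941406, 41.62894821166992), 30.786705017089844) [0.47860517 0.04145051 0.034     ]
tin 926 ((460.77978515625, -64.32683563232422), 30.793733596801758) [ 0.46079811 -0.06425223  0.034     ]
t 17.4 pos [ 0.4517 -0.2383  0.1852] rpy [ 3.1406 -0.0051 -0.2551] open 0.0912 F [ 1.2 -1.   2.7]
-> x -0.0447 y -0.2776 z 0.0452 twist 0.9449
```

View pics/t5.png

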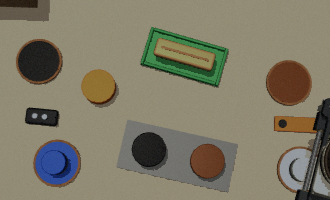

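Tins are still at their starting places and both jars are put. The white one is partly hidden by the gripper, so I'll check it when the arm has moved away. Now the black tin, jaws across the mat.

Request:
{"fn": "move_arm", "kwargs": {"increments": [{"x": -0.008, "y": -0.05, "z": 0.01, "twist": 0, "jaw": 1}, {"x": -0.016, "y": -0.1, "z": 0.02, "twist": 0, "jaw": 1}, {"x": -0.024, "y": -0.15, "z": 0.03, "twist": 0, "jaw": 1}, {"x": -0.033, "y": -0.2, "z": 0.04, "twist": 0, "jaw": 1}, {"x": -0.04, "y": -0.25, "z": 0.045, "twist": 0, "jaw": 1}, {"x": -0.044, "y": -0.278, "z": 0.045, "twist": 0, "jaw": 1}, {"x": -0.044, "y": -0.278, "z": 0.045, "twist": 0, "jaw": 1}, {"x": -0.044, "y": -0.278, "z": 0.045, "twist": 0, "jaw": 1}, {"x": -0.044, "y": -0.278, "z": 0.045, "twist": 0, "jaw": 1}]}}

```text
t: 18.52
tool_pos: [0.4776, 0.0409, 0.1361]
eef_rot: [3.141, 0.0, -0.257]
ft_force: [0.2, -1.2, 0.1]
opening: 0.092
```

```bash
python3 -c "
from h import *
go(.4785,.0416,.079,-.255)
im,d=capture('top')
P=points('top',d);M=np.zeros((480,640),bool);M[265:350,400:485]=True;M&=(P[...,2]>.03)&(P[...,2]<.05)
v,u=np.nonzero(M);X=np.array([ray('top',a,b,.038) for a,b in zip(u,v)]);print(len(u),cv2.minEnclosingCircle((X[:,:2]*1000).astype(np.float32)),P[M].mean(0))"
```

```text
t 18.525 pos [0.4776 0.0409 0.1361] rpy [ 3.1408e+00  2.0000e-04 -2.5710e-01] open 0.092 F [ 0.2 -1.2  0.1]
-> x 0.0007 y -0.0009 z 0.0571 twist -0.0021
483 ((450.75360107421875, -236.7276611328125), 22.461551666259766) [ 0.45057977 -0.23701304  0.03733303]
```

The white jar is 1.3 mm from its pad centre. Lower onto the black tin.

Request:
{"fn": "move_arm", "kwargs": {"increments": [{"x": 0, "y": 0, "z": 0.025, "twist": 0, "jaw": 1}, {"x": 0, "y": 0, "z": 0.045, "twist": 0, "jaw": 1}, {"x": 0, "y": 0, "z": 0.055, "twist": 0, "jaw": 1}, {"x": 0, "y": 0, "z": 0.055, "twist": 0, "jaw": 1}, {"x": 0, "y": 0, "z": 0.055, "twist": 0, "jaw": 1}]}}

```text
t: 19.2
tool_pos: [0.4781, 0.0423, 0.0818]
eef_rot: [-3.141, -0.001, -0.255]
ft_force: [-0.8, -0.1, 0.3]
opening: 0.0914
```

```bash
python3 -c "
from h import *
go(.4785,.0416,.079,-.255)"
```

```text
t 19.2 pos [0.4781 0.0423 0.0818] rpy [-3.1413e+00 -8.0000e-04 -2.5530e-01] open 0.0914 F [-0.8 -0.1  0.3]
-> x 0.0006 y 0.0005 z 0.0028 twist -0.0003
```

Request:
{"fn": "move_arm", "kwargs": {"increments": [{"x": 0, "y": 0.001, "z": 0.002, "twist": 0, "jaw": 0.9}, {"x": 0, "y": 0.001, "z": 0.002, "twist": 0, "jaw": 0.75}, {"x": 0, "y": 0.001, "z": 0.002, "twist": 0, "jaw": 0.65}, {"x": 0, "y": 0.001, "z": 0.002, "twist": 0, "jaw": 0.5}, {"x": 0, "y": 0.001, "z": 0.002, "twist": 0, "jaw": 0.5}, {"x": 0, "y": 0.001, "z": 0.002, "twist": 0, "jaw": 0.5}, {"x": 0, "y": 0.001, "z": 0.002, "twist": 0, "jaw": 0.5}, {"x": 0, "y": 0.001, "z": -0.01, "twist": 0, "jaw": 0.5}, {"x": 0, "y": 0.001, "z": -0.03, "twist": 0, "jaw": 0.5}, {"x": 0, "y": 0.001, "z": -0.07, "twist": 0, "jaw": 0.5}, {"x": 0, "y": 0.001, "z": -0.08, "twist": 0, "jaw": 0.5}, {"x": 0, "y": 0.001, "z": -0.08, "twist": 0, "jaw": 0.5}]}}

```text
t: 20.7
tool_pos: [0.4776, 0.0412, 0.1618]
eef_rot: [-3.141, -0.001, -0.255]
ft_force: [1.4, -1.8, -2.0]
opening: 0.0606
```

```bash
python3 -c "
from h import *
go(.6398,.2548,.08,-1.2)
im,d=capture('side');save('s6',im)"
```

```text
t 20.7 pos [0.4776 0.0412 0.1618] rpy [-3.1413e+00 -1.4000e-03 -2.5540e-01] open 0.0606 F [ 1.4 -1.8 -2. ]
-> x 0.1030 y -0.2476 z 0.0818 twist 0.9446
```

View pics/s6.png

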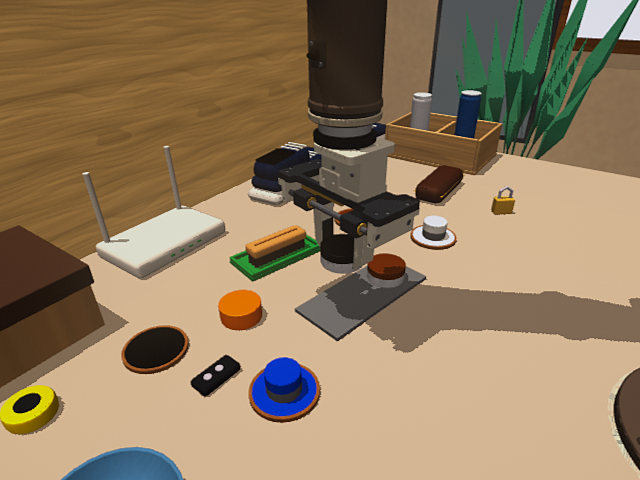

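The side view shows the black tin level in the gripper (343,252), the brush in its tray and both jars on their pads. Moving to the black pad, turning the jaws away from the box and the orange tin.

Request:
{"fn": "move_arm", "kwargs": {"increments": [{"x": 0.015, "y": -0.035, "z": 0, "twist": 0.15, "jaw": 0.5}, {"x": 0.03, "y": -0.075, "z": 0, "twist": 0.3, "jaw": 0.5}, {"x": 0.048, "y": -0.115, "z": 0, "twist": 0.45, "jaw": 0.5}, {"x": 0.064, "y": -0.155, "z": 0, "twist": 0.6, "jaw": 0.5}, {"x": 0.081, "y": -0.195, "z": 0, "twist": 0.75, "jaw": 0.5}, {"x": 0.097, "y": -0.235, "z": 0, "twist": 0.9, "jaw": 0.5}, {"x": 0.103, "y": -0.248, "z": 0, "twist": 0.945, "jaw": 0.5}, {"x": 0.103, "y": -0.248, "z": 0.02, "twist": 0.945, "jaw": 0.5}, {"x": 0.103, "y": -0.248, "z": 0.04, "twist": 0.945, "jaw": 0.5}, {"x": 0.103, "y": -0.248, "z": 0.06, "twist": 0.945, "jaw": 0.5}, {"x": 0.103, "y": -0.248, "z": 0.07, "twist": 0.945, "jaw": 0.5}, {"x": 0.103, "y": -0.248, "z": 0.07, "twist": 0.945, "jaw": 0.5}]}}

```text
t: 22.25
tool_pos: [0.6392, 0.2547, 0.0901]
eef_rot: [3.14, -0.0, -1.2]
ft_force: [-0.4, -0.6, -0.9]
opening: 0.0609
```

```bash
python3 -c "
from h import *
go(.6398,.2548,.0805,-1.2)"
```

```text
t 22.25 pos [0.6392 0.2547 0.0901] rpy [ 3.1399e+00 -1.0000e-04 -1.2003e+00] open 0.0609 F [-0.4 -0.6 -0.9]
-> x 0.0001 y -0.0006 z 0.0096 twist -0.0003
```

Request:
{"fn": "move_arm", "kwargs": {"increments": [{"x": 0, "y": -0.001, "z": 0.005, "twist": 0, "jaw": 0.5}, {"x": 0, "y": -0.001, "z": 0.008, "twist": 0, "jaw": 0.5}, {"x": 0, "y": -0.001, "z": 0.009, "twist": 0, "jaw": 0.5}, {"x": 0, "y": -0.001, "z": 0.009, "twist": 0, "jaw": 0.5}, {"x": 0, "y": -0.001, "z": 0.009, "twist": 0, "jaw": 0.5}]}}

```text
t: 22.88
tool_pos: [0.6407, 0.2558, 0.0824]
eef_rot: [-3.141, -0.0, -1.2]
ft_force: [0.4, -0.1, -1.2]
opening: 0.0611
```

```bash
python3 -c "
from h import *
go(.6398,.2548,.0805,-1.2)"
```

```text
t 22.875 pos [0.6407 0.2558 0.0824] rpy [-3.1413 -0.     -1.2   ] open 0.0611 F [ 0.4 -0.1 -1.2]
-> x 0.0006 y 0.0012 z 0.0019 twist -0.0000
```

Request:
{"fn": "move_arm", "kwargs": {"increments": [{"x": 0, "y": 0.001, "z": 0.002, "twist": 0, "jaw": 0.5}, {"x": 0, "y": 0.001, "z": 0.002, "twist": 0, "jaw": 0.5}, {"x": 0, "y": 0.001, "z": 0.002, "twist": 0, "jaw": 0.5}, {"x": 0, "y": 0.001, "z": 0.002, "twist": 0, "jaw": 0.8}, {"x": 0, "y": 0.001, "z": 0.002, "twist": 0, "jaw": 0.9}, {"x": 0, "y": 0.001, "z": 0.002, "twist": 0, "jaw": 0.9}, {"x": 0, "y": 0.001, "z": 0.002, "twist": 0, "jaw": 0.9}, {"x": 0, "y": 0.001, "z": -0.03, "twist": 0, "jaw": 0.9}, {"x": 0, "y": 0.001, "z": -0.07, "twist": 0, "jaw": 0.9}, {"x": 0, "y": 0.001, "z": -0.1, "twist": 0, "jaw": 0.9}]}}

```text
t: 24.12
tool_pos: [0.64, 0.2555, 0.184]
eef_rot: [-3.14, 0.0, -1.2]
ft_force: [-0.4, -0.2, -0.2]
opening: 0.0827
```

```bash
python3 -c "
from h import *
go(.4608,-.0643,.14,-.255)"
```

```text
t 24.125 pos [0.64   0.2555 0.184 ] rpy [-3.1402e+00  1.0000e-04 -1.2001e+00] open 0.0827 F [-0.4 -0.2 -0.2]
-> x 0.2332 y 0.2829 z 0.0440 twist -0.9451
```

Request:
{"fn": "move_arm", "kwargs": {"increments": [{"x": 0.035, "y": 0.042, "z": 0.01, "twist": -0.15, "jaw": 1}, {"x": 0.07, "y": 0.085, "z": 0.01, "twist": -0.3, "jaw": 1}, {"x": 0.105, "y": 0.127, "z": 0.02, "twist": -0.45, "jaw": 1}, {"x": 0.14, "y": 0.17, "z": 0.03, "twist": -0.6, "jaw": 1}, {"x": 0.175, "y": 0.212, "z": 0.04, "twist": -0.75, "jaw": 1}, {"x": 0.21, "y": 0.255, "z": 0.044, "twist": -0.9, "jaw": 1}, {"x": 0.233, "y": 0.283, "z": 0.044, "twist": -0.945, "jaw": 1}, {"x": 0.233, "y": 0.283, "z": 0.044, "twist": -0.945, "jaw": 1}, {"x": 0.233, "y": 0.283, "z": 0.044, "twist": -0.945, "jaw": 1}, {"x": 0.233, "y": 0.283, "z": 0.044, "twist": -0.945, "jaw": 1}]}}

```text
t: 25.38
tool_pos: [0.4611, -0.0632, 0.1384]
eef_rot: [-3.141, -0.001, -0.254]
ft_force: [0.4, 0.3, -0.8]
opening: 0.0915
```

```bash
python3 -c "
from h import *
go(.4608,-.0643,.08,-.255)
im,d=capture('top');save('t7',im[140:340,140:470]);P=points('top',d)
M=np.zeros((480,640),bool);M[165:240,140:220]=True;M&=(P[...,2]>.028)&(P[...,2]<.045)
v,u=np.nonzero(M);X=np.array([ray('top',a,b,.034) for a,b in zip(u,v)]);print(len(u),cv2.minEnclosingCircle((X[:,:2]*1000).astype(np.float32)),P[M].mean(0))"
```

```text
t 25.375 pos [ 0.4611 -0.0632  0.1384] rpy [-3.1409e+00 -8.0000e-04 -2.5360e-01] open 0.0915 F [ 0.4  0.3 -0.8]
-> x -0.0000 y 0.0011 z 0.0584 twist 0.0014
889 ((639.3087768554688, 254.22474670410156), 31.459035873413086) [0.63958079 0.25443593 0.03360188]
```

View pics/t7.png

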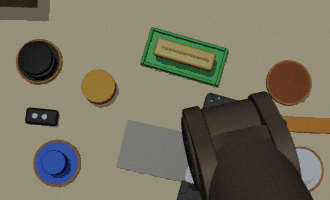

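The black tin is centred on its pad (0.7 mm off). Now the brown tin.

Request:
{"fn": "move_arm", "kwargs": {"increments": [{"x": 0, "y": 0.001, "z": 0.025, "twist": 0, "jaw": 1}, {"x": 0, "y": 0.001, "z": 0.045, "twist": 0, "jaw": 1}, {"x": 0, "y": 0.001, "z": 0.057, "twist": 0, "jaw": 1}, {"x": 0, "y": 0.001, "z": 0.058, "twist": 0, "jaw": 1}, {"x": 0, "y": 0.001, "z": 0.058, "twist": 0, "jaw": 1}]}}

```text
t: 26.05
tool_pos: [0.4605, -0.0651, 0.0806]
eef_rot: [-3.141, -0.001, -0.255]
ft_force: [0.3, -0.8, 0.6]
opening: 0.0919
```

```bash
python3 -c "
from h import *
go(.4608,-.0643,.08,-.255)"
```

```text
t 26.05 pos [ 0.4605 -0.0651  0.0806] rpy [-3.1415e+00 -6.0000e-04 -2.5470e-01] open 0.0919 F [ 0.3 -0.8  0.6]
-> x 0.0001 y -0.0008 z 0.0006 twist 0.0003
```

Request:
{"fn": "move_arm", "kwargs": {"increments": [{"x": 0, "y": -0.001, "z": 0, "twist": 0, "jaw": 0.9}, {"x": 0, "y": -0.001, "z": 0, "twist": 0, "jaw": 0.75}, {"x": 0, "y": -0.001, "z": 0, "twist": 0, "jaw": 0.65}, {"x": 0, "y": -0.001, "z": 0, "twist": 0, "jaw": 0.5}, {"x": 0, "y": -0.001, "z": 0, "twist": 0, "jaw": 0.5}, {"x": 0, "y": -0.001, "z": 0, "twist": 0, "jaw": 0.5}, {"x": 0, "y": -0.001, "z": 0, "twist": 0, "jaw": 0.5}, {"x": 0, "y": -0.001, "z": -0.01, "twist": 0, "jaw": 0.5}, {"x": 0, "y": -0.001, "z": -0.03, "twist": 0, "jaw": 0.5}, {"x": 0, "y": -0.001, "z": -0.07, "twist": 0, "jaw": 0.5}, {"x": 0, "y": -0.001, "z": -0.08, "twist": 0, "jaw": 0.5}, {"x": 0, "y": -0.001, "z": -0.08, "twist": 0, "jaw": 0.5}]}}

```text
t: 27.55
tool_pos: [0.4605, -0.0645, 0.1607]
eef_rot: [3.142, -0.001, -0.255]
ft_force: [0.1, -0.2, -1.4]
opening: 0.0606
```

```bash
python3 -c "
from h import *
go(.6133,-.2170,.0815,-.255)"
```

```text
t 27.55 pos [ 0.4605 -0.0645  0.1607] rpy [ 3.1415e+00 -1.3000e-03 -2.5540e-01] open 0.0606 F [ 0.1 -0.2 -1.4]
-> x 0.1864 y 0.1089 z 0.0792 twist -0.0004
```

Request:
{"fn": "move_arm", "kwargs": {"increments": [{"x": 0.035, "y": 0.02, "z": 0, "twist": 0, "jaw": 0.5}, {"x": 0.075, "y": 0.044, "z": 0, "twist": 0, "jaw": 0.5}, {"x": 0.115, "y": 0.067, "z": 0, "twist": 0, "jaw": 0.5}, {"x": 0.155, "y": 0.09, "z": 0, "twist": 0, "jaw": 0.5}, {"x": 0.18, "y": 0.105, "z": 0, "twist": 0, "jaw": 0.5}, {"x": 0.186, "y": 0.109, "z": 0.01, "twist": 0, "jaw": 0.5}, {"x": 0.186, "y": 0.109, "z": 0.035, "twist": 0, "jaw": 0.5}, {"x": 0.186, "y": 0.109, "z": 0.055, "twist": 0, "jaw": 0.5}, {"x": 0.186, "y": 0.109, "z": 0.07, "twist": 0, "jaw": 0.5}, {"x": 0.186, "y": 0.109, "z": 0.076, "twist": 0, "jaw": 0.5}, {"x": 0.186, "y": 0.109, "z": 0.076, "twist": 0, "jaw": 0.5}, {"x": 0.186, "y": 0.109, "z": 0.076, "twist": 0, "jaw": 0.5}]}}

```text
t: 29.05
tool_pos: [0.6133, -0.2168, 0.085]
eef_rot: [3.142, -0.001, -0.255]
ft_force: [-0.5, -0.2, -1.9]
opening: 0.0611
```

```bash
python3 -c "
from h import *
go(.6133,-.2170,.081,-.255)"
```

```text
t 29.05 pos [ 0.6133 -0.2168  0.085 ] rpy [ 3.1416e+00 -1.4000e-03 -2.5510e-01] open 0.0611 F [-0.5 -0.2 -1.9]
-> x 0.0000 y 0.0002 z 0.0040 twist -0.0001
```

Request:
{"fn": "move_arm", "kwargs": {"increments": [{"x": 0, "y": 0, "z": 0.002, "twist": 0, "jaw": 0.5}, {"x": 0, "y": 0, "z": 0.004, "twist": 0, "jaw": 0.5}, {"x": 0, "y": 0, "z": 0.004, "twist": 0, "jaw": 0.5}, {"x": 0, "y": 0, "z": 0.004, "twist": 0, "jaw": 0.5}, {"x": 0, "y": 0, "z": 0.004, "twist": 0, "jaw": 0.75}, {"x": 0, "y": 0, "z": 0.004, "twist": 0, "jaw": 0.8}, {"x": 0, "y": 0, "z": 0.004, "twist": 0, "jaw": 0.8}, {"x": 0, "y": 0, "z": 0.004, "twist": 0, "jaw": 0.8}, {"x": 0, "y": 0, "z": -0.03, "twist": 0, "jaw": 0.8}, {"x": 0, "y": 0, "z": -0.07, "twist": 0, "jaw": 0.8}, {"x": 0, "y": 0, "z": -0.11, "twist": 0, "jaw": 0.8}, {"x": 0, "y": 0, "z": -0.15, "twist": 0, "jaw": 0.8}]}}

```text
t: 30.55
tool_pos: [0.6126, -0.2167, 0.2355]
eef_rot: [3.142, 0.0, -0.255]
ft_force: [1.1, -0.5, -0.4]
opening: 0.0735
```

Request:
{"fn": "move_arm", "kwargs": {"increments": [{"x": -0.05, "y": 0.03, "z": 0, "twist": 0, "jaw": 0.8}, {"x": -0.1, "y": 0.06, "z": 0, "twist": 0, "jaw": 0.8}, {"x": -0.15, "y": 0.11, "z": 0, "twist": 0, "jaw": 0.8}, {"x": -0.19, "y": 0.16, "z": 0, "twist": 0, "jaw": 0.8}, {"x": -0.19, "y": 0.2, "z": 0, "twist": 0, "jaw": 0.8}, {"x": -0.19, "y": 0.24, "z": 0, "twist": 0, "jaw": 0.8}, {"x": -0.19, "y": 0.24, "z": 0, "twist": 0, "jaw": 0.8}, {"x": -0.19, "y": 0.24, "z": 0, "twist": 0, "jaw": 0.8}, {"x": -0.19, "y": 0.24, "z": 0, "twist": 0, "jaw": 0.8}]}}

```text
t: 31.68
tool_pos: [0.3691, -0.3998, 0.2343]
eef_rot: [-3.141, -0.0, -0.253]
ft_force: [0.3, -0.4, -0.4]
opening: 0.0734
```

```bash
python3 -c "
from h import *
go(.6133,-.2170,.081,-.255)
im,d=capture('top');save('t8',im[140:350,140:500]);P=points('top',d)
for n,b,lo,hi,t,c in [('brown',(395,190,465,255),.028,.045,.034,(.6133,-.2170)),('black',(140,165,220,240),.028,.045,.034,(.6398,.2548)),('blue',(150,260,245,345),.03,.05,.038,(.4505,.2099)),('white',(400,265,485,350),.03,.05,.038,(.4509,-.2382)),('brush',(270,155,380,240),.033,.055,.042,(.6551,-.0181))]:
    M=np.zeros((480,640),bool);M[b[1]:b[3],b[0]:b[2]]=True;M&=(P[...,2]>lo)&(P[...,2]<hi)
    v,u=np.nonzero(M);X=np.array([ray('top',a,q,t) for a,q in zip(u,v)])
    f=X[:,:2].astype(np.float32)*1000;r=cv2.minAreaRect(f)
    e=(np.array(r[0])/1000-c)*1000
    print(n,len(u),'rect',np.round(r[0],1),np.round(r[1],1),round(r[2],1),'err mm',e.round(1),'z',P[M][:,2].mean().round(4))"
```

```text
t 31.675 pos [ 0.3691 -0.3998  0.2343] rpy [-3.1412e+00 -1.0000e-04 -2.5300e-01] open 0.0734 F [ 0.3 -0.4 -0.4]
-> x 0.1907 y -0.2381 z 0.1533 twist 0.0020
brown 880 rect [ 612.1 -216. ] [60.7 61.4] 45.6 err mm [-1.2  1. ] z 0.0333
black 883 rect [639.4 254.2] [61.  60.6] 48.3 err mm [-0.4 -0.6] z 0.0335
blue 490 rect [450.5 209.9] [42.6 42.5] 3.2 err mm [-0.  0.] z 0.0376
white 483 rect [ 450.6 -236.8] [42.3 43.8] 15.4 err mm [-0.3  1.4] z 0.0374Traceback (most recent call last):
  File "<string>", line 7, in <module>
    v,u=np.nonzero(M);X=np.array([ray('top',a,q,t) for a,q in zip(u,v)])
                                  ~~~^^^^^^^^^^^^^
  File "h.py", line 10, in ray
    p=camera_params(name);K=np.array(p['camera_matrix']);T=np.array(p['extrinsics'])
ValueError: time passes only in moves, steps and waits
```

View pics/t8.png

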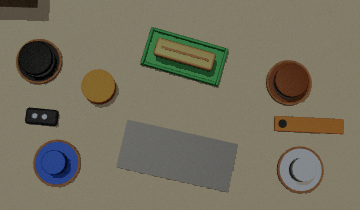

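All four rounds are within about 1.6 mm. The brush check tripped over too many calibration calls, so I'll do it with fewer, then hand in if it passes.

```bash
python3 -c "
from h import *
im,d=capture('top');P=points('top',d)
M=np.zeros((480,640),bool);M[155:240,270:380]=True;M&=(P[...,2]>.033)&(P[...,2]<.055)
r=cv2.minAreaRect((P[M][:,:2]*1000).astype(np.float32));e=np.array(r[0])/1000-[.6551,-.0181];z=np.median(P[M][:,2])
print(r,'err',e.round(4),'z',z,state()['t'])
if np.hypot(*e)<.01 and abs(z-.042)<.004: print('done',job_done())"
```

```text
((654.4423217773438, -18.282073974609375), (111.78839874267578, 35.98029327392578), 75.30519104003906) err [-0.0007 -0.0002] z 0.041114914506324096 31.775
the job is handed in; nothing more can be done
done None
```

The shoe-care stack is apart and the job is handed in at about 32 s of the 125 s allowed. I moved the brush to the green tray first, then the blue and white jars, then the black and brown tins.

Last checks from the top camera, with the open gripper raised clear of everything:

| Object | Offset from target centre | Top height measured | Expected |
|---|---|---|---|
| Brush | 0.7 mm, long axis in line with the tray (75.3° vs 75.4°) | 41 mm | 42 mm |
| Blue jar | under 0.5 mm | 38 mm | 38 mm |
| White jar | 1.4 mm | 37 mm | 38 mm |
| Black tin | 0.7 mm | 34 mm | 34 mm |
| Brown tin | 1.6 mm | 33 mm | 34 mm |

The top view shows everything standing upright, and before each layer's turn I found it at its starting place.

- **Brush checks:** the first check gave meaningless numbers because the arm was in view. A second stopped on a script error. The repeat just before hand-in is the one in the table.
- **Refused move:** one early move call was rejected for missing keys and did nothing.

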